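Return the visitor-guide handsets to their charging cradles

TASK

Put each of the four black handsets back into the charging cradle whose tag has the colour of its sticker: lying flat on the cradle's floor, keypad up, the sticker end at the tagged end. Leave the white cup and the desk bell standing where they are.

Things in the scene. Friction and masses are not known exactly. Their poses are not given: they have to be found in the camera images.
- handset_red: loose black handset, keypad up, 120 x 40 x 26 mm high, about 150 g; a red sticker (32 x 34 mm) on top of its head end, grey keys on its tail half. Origin: underside at the balance point, on the centre line, 46 mm from the head end (+x) and 74 mm from the tail end (-x). y across its width, z up. At the start its head points away from the robot within 50 degrees
- cradle_red: fixed cream tray with a red tag on a black bar (15 mm high) across its +x end. Inside x -84 to 56, y -30 to 30 mm from the origin (a handset has 10 mm play); floor 4 mm up; side walls 4 mm thick, 10 high; plain end wall 14 high; outside x -88 to 72. Origin: underside, where a centred handset's origin comes to lie. x points away from the robot within 12 degrees, z up
- handset_teal: loose black handset, keypad up, 120 x 40 x 26 mm high, about 150 g; a teal sticker (32 x 34 mm) on top of its head end, grey keys on its tail half. Origin: underside at the balance point, on the centre line, 46 mm from the head end (+x) and 74 mm from the tail end (-x). y across its width, z up. At the start its head points away from the robot within 50 degrees
- cradle_teal: fixed cream tray with a teal tag on a black bar (15 mm high) across its +x end. Inside x -84 to 56, y -30 to 30 mm from the origin (a handset has 10 mm play); floor 4 mm up; side walls 4 mm thick, 10 high; plain end wall 14 high; outside x -88 to 72. Origin: underside, where a centred handset's origin comes to lie. x points away from the robot within 12 degrees, z up
- handset_blue: loose black handset, keypad up, 120 x 40 x 26 mm high, about 150 g; a blue sticker (32 x 34 mm) on top of its head end, grey keys on its tail half. Origin: underside at the balance point, on the centre line, 46 mm from the head end (+x) and 74 mm from the tail end (-x). y across its width, z up. At the start its head points away from the robot within 50 degrees
- cradle_blue: fixed cream tray with a blue tag on a black bar (15 mm high) across its +x end. Inside x -84 to 56, y -30 to 30 mm from the origin (a handset has 10 mm play); floor 4 mm up; side walls 4 mm thick, 10 high; plain end wall 14 high; outside x -88 to 72. Origin: underside, where a centred handset's origin comes to lie. x points away from the robot within 12 degrees, z up
- handset_yellow: loose black handset, keypad up, 120 x 40 x 26 mm high, about 150 g; a yellow sticker (32 x 34 mm) on top of its head end, grey keys on its tail half. Origin: underside at the balance point, on the centre line, 46 mm from the head end (+x) and 74 mm from the tail end (-x). y across its width, z up. At the start its head points away from the robot within 50 degrees
- cradle_yellow: fixed cream tray with a yellow tag on a black bar (15 mm high) across its +x end. Inside x -84 to 56, y -30 to 30 mm from the origin (a handset has 10 mm play); floor 4 mm up; side walls 4 mm thick, 10 high; plain end wall 14 high; outside x -88 to 72. Origin: underside, where a centred handset's origin comes to lie. x points away from the robot within 12 degrees, z up
- cup: bystander: loose white round cup without handle, 72 mm across, 85 mm high, standing. Origin: centre of its underside
- bell: bystander: loose steel desk bell, a dome 76 mm across with a small brass plunger, 55 mm high. Origin: centre of its underside
Mind the look-alikes: they are no part of the job. What is shaped like the handset_red but pink is not meant.

How it is judged:
By the outcome, as a careful person would: the job done as asked, in the order asked, and still so for the second after the job is handed in, with the robot touching nothing.
It also fails if it takes over 112 s, if anything falls off the work surface, if the arm or the gripper's body presses on something with over 40 N, if the wrist force passes 120 N, or if a joint passes its speed limit or range.

ROBOT

A 6-joint arm with a two-finger parallel gripper is mounted at the origin on the work surface. World frame = base frame: x ahead of the robot, y to its left, z up, the work surface at z = 0. Lengths are in m, angles in rad, forces in N, time in s.
With the tool pointing down it reaches from about 0.225 to 0.725 m from the base axis. Payload 3.1 kg.
Tool frame: the origin (TCP) lies midway between the tips of the shut fingers; the grasp point (between the pads) lies 19 mm behind it; z points along the fingers, y is the line along which they close (so a half turn about z gives the same grasp; the last joint's range is limited). The gripper opens to 85 mm and grips with 20 to 120 N. Pads are 22 mm wide; open, the fingers measure 114 mm over their backs; the gripper's body (76 mm by 85 mm) begins 54 mm behind the grasp point. The pads swing forward as they close: fully open they stand 13 mm farther back than shut.
Start: joints at [-1.265, 0.048, 0.099, 1.622, 0, 1.443], TCP at [0.221, -0.476, 0.231] pointing down, gripper open.
Joint ranges: [-2.91, 2.91], [-0.99, 1.94], [-1.21, 1.42], [-2.12, 2.29], [-1.49, 1.47], [-3.14, 3.14]. Speed limits (rad/s): [2.79, 2.79, 3.14, 3.14, 3.14, 3.14].

INTERFACE

Orientations are given as [roll, pitch, yaw] about the fixed x, y, z axes, in that order (R = Rz(yaw) Ry(pitch) Rx(roll)).
In Python, from cell import r gives the robot as it stands.
- The arm moves only by the tool carry_out, never from a script. Its argument "rows" is a list of rows, each an object with "delta_pos": the shift along the tool's x, y, z in normalised numbers (1 is 800 mm), a list of three; "rotation": the turn, a rotation vector about the tool's x, y, z in shares of 2 pi rad (1.0 is 2 pi rad), a list of three. In form: [{"delta_pos": [tx, ty, tz], "rotation": [rx, ry, rz]}, ...]. A call has 1 to 5 rows; each row is the pose to reach, as a shift and turn from the pose commanded when the call began, along the tool's axes at that moment; what a row does not reach only later rows make up. A row lasts 1/12 s, in which the tool goes at most 41.7 mm and 7.16 degrees, less where a joint would pass 70% of its speed; a pose out of reach is approached as far as the arm can. Shift and turn numbers lie between -1 and 1, and a call with a number outside is refused. A call with a gripper value outside its range is refused whole. "gripper" is the opening, from 0 (shut) to 1 (fully open), set as the call begins (left out, the last holds). The fingers move at their own pace and stop on an object; "newtons" is the grip in N (left out, the last holds). Time passes only in rows, so rows that repeat a pose let the fingers close. It gives the time, the measured TCP pose, the force, the opening and the grip force at its end, in the units of the state.
- r.observe(): the state, without advancing time (a new reading comes with each control period).
- r.camera(name): name is "scene" or "top"; returns a dict with "color" (480x640x3 uint8, red, green, blue), "range_z" (480x640 float32, m along the optical axis (not along the pixel's ray), 0 where there is no reading), "camera_matrix" (3x3 intrinsics, pixels), "R" (3x3) and "t" (3): a world point X has camera coordinates R X + t. Camera axes: x right, y down, z forward; pixel columns grow to the right and rows downward; lengths in m; the calibration is good to about 2 mm. A picture is of the moment at which its call begins.
- r.sign_off(): hands the job in; it is judged then, once.
The state is a dict: "clock": time; "joints": joint angles; "qvel": joint speeds; "effort": joint torques, N m; "eef_pos": TCP position; "tcp_rot": TCP orientation; "contact_force": force on the tool from outside, world axes, zero at the start; "moment": the same for the moment, N m; "width": opening from 0.0 (shut) to 1.0 (fully open); "gripper_force": force on a finger pad.
Only numpy, scipy, OpenCV 4.12 (cv2) and the standard library are available. Lean on these libraries where they do the work, as an engineer would, in place of code of your own. Each camera call takes 0.05 s, during which the arm holds its last target. There are 200 camera calls.

## Working session

There is one attempt and no reset: what is moved stays moved. The work goes in short steps, Python scripts to look and compute and a tool call to move; the robot and the scene stay as the last step left them, time stands still between calls to the robot, and variables do not carry over. Pictures are saved under pics/ and viewed, at most 14 in all, crops included, and the job is handed in when it is done.

Besides the shell and the picture viewer there is one more tool, called by a JSON object that holds its "name" and its "arguments", one argument or row to a line. carry_out: Moves the arm, as the interface text tells. Its arguments: {"type":"object","properties":{"rows":{"type":"array","items":{"type":"object","properties":{"delta_pos":{"type":"array","items":{"type":"number"}},"rotation":{"type":"array","items":{"type":"number"}}}}},"gripper":{"type":"number"},"newtons":{"type":"number"}},"required":["rows"]}

```bash
ls; mkdir -p pics
python3 - <<'E'
from cell import r
import cv2,numpy as np
print(r.observe())
for n in("scene","top"):
    c=r.camera(n); cv2.imwrite(f"pics/{n}0.png",c["color"][:,:,::-1]); print(n,c["camera_matrix"],c["R"],c["t"])
    np.savez(f"{n}0.npz",**c)
E
```

```text
pics
{'clock': 0.0, 'joints': array([-1.26477348e+00,  4.87287135e-02,  9.75505746e-02,  1.62198710e+00,
       -2.23642283e-05,  1.44303012e+00]), 'qvel': array([ 0.00192881,  0.00048367, -0.00043133, -0.00232799, -0.00135619,
       -0.00056296]), 'effort': array([ 4.06368690e-04, -3.38783705e+01,  3.20014036e+01,  2.01406045e-02,
       -1.30001476e-04,  7.55700313e-06]), 'eef_pos': array([ 0.22047272, -0.47577621,  0.23010492]), 'tcp_rot': array([-3.13924020e+00, -2.79661450e-04,  4.33788745e-01]), 'contact_force': array([-0.27454241, -0.28132146,  0.0492908 ]), 'moment': array([ 0.02644255, -0.05152677, -0.02763862]), 'gripper_force': 0.0, 'width': 1.0035979728953894}
scene [[443.46918763   0.         320.62861925]
 [  0.         443.46918763 241.13104752]
 [  0.           0.           1.        ]] [[ 0.87603459  0.48213325  0.0105323 ]
 [ 0.27870033 -0.48833257 -0.82695673]
 [-0.39356007  0.72737805 -0.56216692]] [-0.39542459 -0.08518052  1.17179315]
top [[441.86684874   0.         317.57517322]
 [  0.         441.86684874 238.06401742]
 [  0.           0.           1.        ]] [[-0.01647333 -0.99976987  0.01374196]
 [-0.99751642  0.01549178 -0.0687095 ]
 [ 0.0684808  -0.01483971 -0.99754206]] [4.66285367e-04 4.31575199e-01 8.46310673e-01]
```

View pics/top0.png

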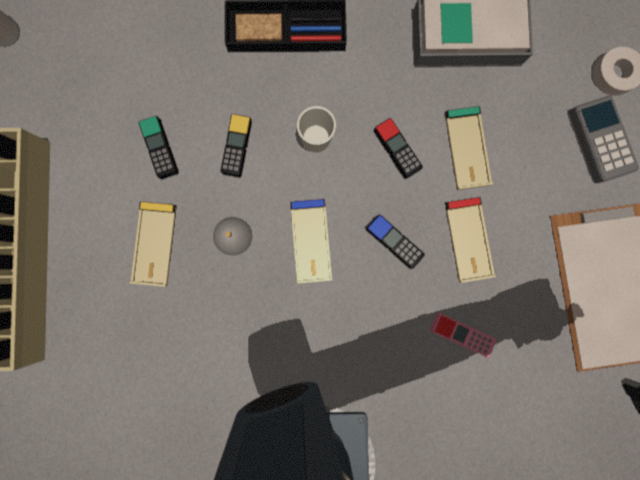

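View pics/scene0.png

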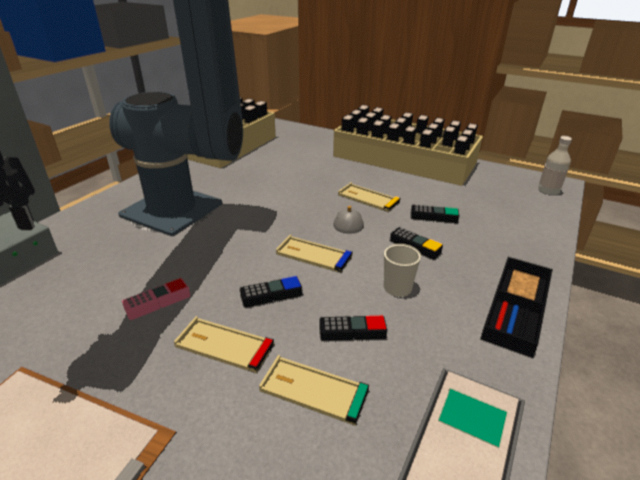

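Top view: the handsets have stickers at teal (151,127), yellow (239,124), red (386,129) and blue (380,227). The handset at (463,335) is pink-bodied and a look-alike. The red handset is the black one at (398,148). Cradle tags are at yellow (157,207), blue (308,204), teal (464,112) and red (464,203). The cup is at (316,128) and the bell at (232,236).

```bash
cat > m.py <<'E'
import cv2,numpy as np
from cell import r
def ray(c,uv,z):
    uv=np.atleast_2d(uv); K,R,t=c["camera_matrix"],c["R"],c["t"]
    d=np.c_[uv,np.ones(len(uv))]@np.linalg.inv(K).T@R; o=-R.T@t
    return o+d*((z-o[2])/d[:,2])[:,None]
def height(c):
    v,u=np.mgrid[:480,:640]; K,R,t=c["camera_matrix"],c["R"],c["t"]
    p=np.stack([u,v,np.ones_like(u)],-1)@np.linalg.inv(K).T*c["range_z"][...,None]
    return ((p-t)@R)[...,2]
def rect(c,mask,z):
    "min-area rectangle on plane z: centre, long, short, axis angle (mm, deg)"
    v,u=np.nonzero(mask); P=ray(c,np.c_[u,v],z)[:,:2]*1000
    (x,y),(w,h),a=cv2.minAreaRect(P.astype(np.float32))
    if w<h: w,h,a=h,w,a+90
    a=(a+90)%180-90
    return np.array([x,y,w,h,a])
def comp(mask,uv):
    n,l,s,_=cv2.connectedComponentsWithStats(mask.astype(np.uint8))
    u,v=np.round(uv).astype(int); w=l[v-3:v+4,u-3:u+4]; w=w[w>0]
    return l==np.bincount(w).argmax()
E
python3 - <<'E'
from m import *
np.set_printoptions(precision=1,suppress=True)
c=dict(np.load("top0.npz")); H=height(c)
hs=dict(teal=(151,127),yellow=(239,124),red=(386,129),blue=(380,227))
tg=dict(teal=(464,112),yellow=(157,207),blue=(308,204),red=(464,203))
cr=dict(teal=(470,150),yellow=(153,250),blue=(311,240),red=(471,242))
hsv=cv2.cvtColor(c["color"],cv2.COLOR_RGB2HSV)
print("table",np.median(H[290:320,180:240])*1000)
for k in hs:
    m=comp(H>.016,hs[k]); u,v=hs[k]; q=rect(c,m,.026)
    s=ray(c,(u,v),.026)[0]*1000; print("HS",k,q,"sticker h",H[v,u]*1000,s, c["color"][v,u],"medh",np.median(H[m])*1000)
    m=comp((hsv[...,1]>60)&(hsv[...,2]>90)|comp(H>.009,tg[k]),cr[k]); u,v=tg[k]
    print("CR",k,rect(c,m,.010),"tag h",H[v,u]*1000,ray(c,(u,v),.015)[0]*1000,c["color"][v,u],"floor",H[cr[k][1],cr[k][0]]*1000)
for k,(u,v) in dict(cup=(316,128),bell=(232,236),pink=(463,335)).items():
    m=comp(H>.012,(u,v)); print(k,rect(c,m,.02),H[m].max()*1000)
def crop(u,v):return cv2.resize(c["color"][v-45:v+45,u-55:u+55,::-1],None,fx=3.6,fy=3.6,interpolation=2)
cv2.imwrite("pics/crop.png",np.hstack([crop(400,150),crop(463,335)]))
E
```

```text
table -0.4064042093292926
HS teal [612.6 301.7 122.1  41.3  19. ] sticker h 26.319606686941707 [652.5 314.5  26. ] [ 51 139 108] medh 25.64416213408871
CR teal [ 609.  -310.1  161.4   71.9    6.8] tag h 19.631733796680006 [ 679.3 -303.    15. ] [ 56 143 112] floor 5.707543303383211
HS yellow [613.6 151.3 122.1  42.1 -11.2] sticker h 27.338799401363268 [656.5 143.5  26. ] [205 174  81] medh 25.623670811686644
CR yellow [426.8 314.1 161.1  71.8  -5.9] tag h 16.25585933983189 [497.  305.4  15. ] [204 173  79] floor 5.682361842040055
HS red [ 604.8 -165.6  119.7   43.4   31.4] sticker h 26.500844546943437 [ 643. -144.   26.] [183  53  51] medh 25.705378191735594
CR red [ 425.7 -305.   160.4   72.     7.7] tag h 12.78303484787306 [ 496.2 -295.8   15. ] [187  55  54] floor 4.229868906739848
HS blue [ 421.5 -155.8  119.7   40.6   47.2] sticker h 24.92943217548011 [ 450.3 -127.1   26. ] [ 74  95 177] medh 25.730619823129782Traceback (most recent call last):
  File "<stdin>", line 12, in <module>
  File "m.py", line 21, in comp
    return l==np.bincount(w).argmax()
              ~~~~~~~~~~~~~~~~~~~~~^^
ValueError: attempt to get argmax of an empty sequence
```

Run:
```python
from m import *
np.set_printoptions(precision=1,suppress=True)
c=dict(np.load("top0.npz")); H=height(c)
hsv=cv2.cvtColor(c["color"],cv2.COLOR_RGB2HSV); print(hsv[240,305],hsv[240,470])
m=comp((hsv[...,1]>40)&(hsv[...,2]>90)|comp(H>.009,(308,204)),(305,235)); print("CR blue",rect(c,m,.010),ray(c,(308,204),.015)[0]*1000)
for k,(u,v) in dict(cup=(316,128),bell=(232,236),pink=(463,335)).items():
    m=comp(H>.012,(u,v)); print(k,rect(c,m,.02),H[m].max()*1000,c["color"][v,u])
def crop(u,v):return cv2.resize(c["color"][v-45:v+45,u-55:u+55,::-1],None,fx=3.6,fy=3.6,interpolation=2)
cv2.imwrite("pics/crop.png",np.hstack([crop(400,150),crop(463,335)]))
```

```text
[ 25  53 208] [ 21  69 204]
CR blue [427.6   7.7 161.   70.2   3.5] [498.7  11.2  15. ]Traceback (most recent call last):
  File "<stdin>", line 7, in <module>
  File "m.py", line 21, in comp
    return l==np.bincount(w).argmax()
              ~~~~~~~~~~~~~~~~~~~~~^^
ValueError: attempt to get argmax of an empty sequence
```

```bash
cat > plan.py <<'E'
import numpy as np
from scipy.spatial.transform import Rotation as Rn
from cell import r
HS=dict(teal=(612.6,301.7,19.0),yellow=(613.6,151.3,-11.2),red=(604.8,-165.6,31.0),blue=(421.5,-155.8,46.5))
CR=dict(teal=(609,-310.1,6.8),yellow=(426.8,314.1,-5.9),red=(425.7,-305,7.7),blue=(427.6,7.7,3.5))
def org(p,o): a=np.radians(p[2]); return np.array([p[0]+o*np.cos(a),p[1]+o*np.sin(a),p[2]+180])
def plan(*wps):
    "wps: (x,y,z mm,yaw deg), tool down; prints call-sized shifts from the measured pose on"
    s=r.observe(); p=s["eef_pos"]*1000; q=Rn.from_euler("xyz",s["tcp_rot"])
    print("t",round(s["clock"],2),"at",p.round(1),np.degrees(s["tcp_rot"]).round(1),"F",s["contact_force"].round(1),"q6",s["joints"][5].round(2),"w",round(s["width"],2),round(s["gripper_force"],1))
    for x,y,z,a in wps:
        P=np.array([x,y,z]); Q=Rn.from_euler("xyz",[180,0,a],degrees=True)
        rv=(q.inv()*Q).as_rotvec()
        if abs(rv[2])>np.radians(175) : rv[2]=-abs(rv[2])
        n=int(np.ceil(max(np.linalg.norm(P-p)/195,np.linalg.norm(rv)/.58,.5)))
        for i in range(n):
            print("  d",q.inv().apply((P-p)/n).round(1),"rot",(rv/n).round(3)); 
            p=p+0; q2=q*Rn.from_rotvec(rv/n)
            step=(P-p)/(n-i) if 0 else None
            q=q2
        p=P;q=Q;print("  ->",x,y,z,a)
E
sed -i '/p=p+0; q2/d;/step=/d;s/            q=q2/            q=q*Rn.from_rotvec(rv\/n)/;s/; $//' plan.py
python3 - <<'E'
from plan import *
for k in HS: print(k,org(HS[k],14).round(1),org(CR[k],8).round(1))
x,y,a=org(HS["blue"],14)
plan((330,-300,200,130),(x,y,120,a),(x,y,4,a))
import cv2
c=dict(np.load("top0.npz"))
def crop(u,v):return cv2.resize(c["color"][v-45:v+45,u-55:u+55,::-1],None,fx=3.6,fy=3.6,interpolation=2)
cv2.imwrite("pics/crop.png",np.hstack([crop(400,150),crop(463,335)]))
E
```

```text
teal [625.8 306.3 199. ] [ 616.9 -309.2  186.8]
yellow [627.3 148.6 168.8] [434.8 313.3 174.1]
red [ 616.8 -158.4  211. ] [ 433.6 -303.9  187.7]
blue [ 431.1 -145.6  226.5] [435.6   8.2 183.5]
t 0.1 at [ 220.5 -475.9  230.3] [-179.9   -0.    24.9] F [-0.5  0.7  1. ] q6 1.44 w 1.0 0.0
  d [ 43.3 -28.4   7.6] rot [-0.    -0.001 -0.459]
  d [51.4 -6.3  7.6] rot [-0.    -0.001 -0.459]
  d [48.9 17.2  7.6] rot [-0.    -0.001 -0.459]
  d [36.2 37.   7.6] rot [-0.    -0.001 -0.459]
  -> 330 -300 200 130
  d [17.7 58.9 26.7] rot [ 0.     0.    -0.561]
  d [-16.3  59.3  26.7] rot [ 0.     0.    -0.561]
  d [-45.4  41.5  26.7] rot [ 0.     0.    -0.561]
  -> 431.13696405971257 -145.644758805828 120 226.5
  d [  0.  -0. 116.] rot [0. 0. 0.]
  -> 431.13696405971257 -145.644758805828 4 226.5
```

View pics/crop.png

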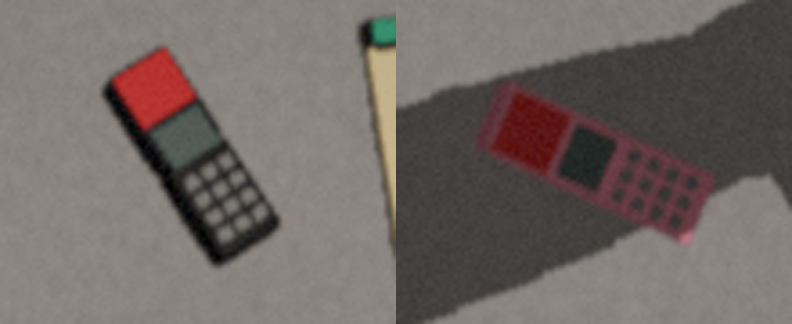

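The left crop (400,150) shows a black body with a red sticker: the real handset_red. The right crop (463,335) is pink-bodied: the look-alike, which I leave alone. Now moving, blue first.

The rows are not in the units I measure in: shifts go in shares of 800 mm and turns go in shares of 2 pi rad. I convert before sending: 43 mm / 800 = 0.0538, 33 mm / 800 = 0.0413, -0.46 rad / 6.2832 = -0.0732.

{"name": "carry_out", "arguments": {
  "rows": [
    {"delta_pos": [0.0138,-0.0088,0.0025],"rotation": [0,0,-0.0175]},
    {"delta_pos": [0.0275,-0.0175,0.005],"rotation": [0,0,-0.035]},
    {"delta_pos": [0.0413,-0.0263,0.0075],"rotation": [0,0,-0.0525]},
    {"delta_pos": [0.0538,-0.035,0.01],"rotation": [0,0,-0.07]},
    {"delta_pos": [0.0538,-0.035,0.01],"rotation": [0,0,-0.0732]}
  ],
  "gripper": 1
}}

```text
clock: 0.52
eef_pos: [0.2486, -0.4308, 0.2225]
tcp_rot: [-3.14, -0.002, 0.898]
contact_force: [-0.0, -0.1, -0.1]
width: 1.001
gripper_force: 0.0
```

In the tool's units: 51 mm / 800 = 0.0638, 39 mm / 800 = 0.0488, -0.46 rad / 6.2832 = -0.0732.

{"name": "carry_out", "arguments": {
  "rows": [
    {"delta_pos": [0.0163,-0.0025,0.0025],"rotation": [0,0,-0.0175]},
    {"delta_pos": [0.0325,-0.0038,0.005],"rotation": [0,0,-0.035]},
    {"delta_pos": [0.0488,-0.0063,0.0075],"rotation": [0,0,-0.0525]},
    {"delta_pos": [0.0638,-0.0075,0.01],"rotation": [0,0,-0.07]},
    {"delta_pos": [0.0638,-0.0075,0.01],"rotation": [0,0,-0.0732]}
  ]
}}

```text
clock: 0.93
eef_pos: [0.2756, -0.3882, 0.2148]
tcp_rot: [-3.141, -0.001, 1.356]
contact_force: [-0.6, -1.2, -0.9]
width: 1.002
gripper_force: 0.0
```

In the tool's units: 49 mm / 800 = 0.0613, 37 mm / 800 = 0.0463, -0.46 rad / 6.2832 = -0.0732.

{"name": "carry_out", "arguments": {
  "rows": [
    {"delta_pos": [0.0163,0.005,0.0025],"rotation": [0,0,-0.0175]},
    {"delta_pos": [0.0313,0.0113,0.005],"rotation": [0,0,-0.035]},
    {"delta_pos": [0.0463,0.0163,0.0075],"rotation": [0,0,-0.0525]},
    {"delta_pos": [0.0613,0.0213,0.01],"rotation": [0,0,-0.07]},
    {"delta_pos": [0.0613,0.0213,0.01],"rotation": [0,0,-0.0732]}
  ]
}}

```text
clock: 1.35
eef_pos: [0.3026, -0.3445, 0.2069]
tcp_rot: [-3.142, -0.001, 1.815]
contact_force: [-0.3, 0.3, -0.9]
width: 0.998
gripper_force: 0.0
```

In the tool's units: 37 mm / 800 = 0.0463, 36 mm / 800 = 0.045, -0.46 rad / 6.2832 = -0.0732.

{"name": "carry_out", "arguments": {
  "rows": [
    {"delta_pos": [0.0113,0.0113,0.0025],"rotation": [0,0,-0.0175]},
    {"delta_pos": [0.0225,0.0238,0.005],"rotation": [0,0,-0.035]},
    {"delta_pos": [0.0338,0.035,0.0075],"rotation": [0,0,-0.0525]},
    {"delta_pos": [0.045,0.0463,0.01],"rotation": [0,0,-0.07]},
    {"delta_pos": [0.045,0.0463,0.01],"rotation": [0,0,-0.0732]}
  ]
}}

```text
clock: 1.77
eef_pos: [0.3297, -0.301, 0.1991]
tcp_rot: [3.142, -0.001, 2.274]
contact_force: [-0.7, -0.1, -0.2]
width: 1.001
gripper_force: 0.0
```

In the tool's units: 59 mm / 800 = 0.0738, 48 mm / 800 = 0.06, -0.56 rad / 6.2832 = -0.0891.

{"name": "carry_out", "arguments": {
  "rows": [
    {"delta_pos": [0.005,0.015,0.0063],"rotation": [0,0,-0.0175]},
    {"delta_pos": [0.0088,0.03,0.0138],"rotation": [0,0,-0.035]},
    {"delta_pos": [0.0138,0.045,0.02],"rotation": [0,0,-0.0541]},
    {"delta_pos": [0.0188,0.06,0.0263],"rotation": [0,0,-0.0716]},
    {"delta_pos": [0.0225,0.0738,0.0338],"rotation": [0,0,-0.0891]}
  ]
}}

```text
clock: 2.18
eef_pos: [0.363, -0.2507, 0.1725]
tcp_rot: [-3.14, 0.001, 2.833]
contact_force: [-0.3, 0.7, -0.5]
width: 1.0
gripper_force: 0.0
```

In the tool's units: 59 mm / 800 = 0.0738, 48 mm / 800 = 0.06, -0.56 rad / 6.2832 = -0.0891.

{"name": "carry_out", "arguments": {
  "rows": [
    {"delta_pos": [-0.0038,0.015,0.0063],"rotation": [0,0,-0.0175]},
    {"delta_pos": [-0.0075,0.03,0.0138],"rotation": [0,0,-0.035]},
    {"delta_pos": [-0.0125,0.045,0.02],"rotation": [0,0,-0.0541]},
    {"delta_pos": [-0.0163,0.06,0.0263],"rotation": [0,0,-0.0716]},
    {"delta_pos": [-0.02,0.0738,0.0338],"rotation": [0,0,-0.0891]}
  ]
}}

```text
clock: 2.6
eef_pos: [0.3964, -0.1993, 0.1454]
tcp_rot: [-3.14, -0.0, -2.89]
contact_force: [-0.4, -0.7, -0.1]
width: 1.001
gripper_force: 0.0
```

In the tool's units: -45 mm / 800 = -0.0563, 41 mm / 800 = 0.0513, -0.56 rad / 6.2832 = -0.0891.

{"name": "carry_out", "arguments": {
  "rows": [
    {"delta_pos": [-0.0113,0.01,0.0063],"rotation": [0,0,-0.0175]},
    {"delta_pos": [-0.0225,0.02,0.0138],"rotation": [0,0,-0.035]},
    {"delta_pos": [-0.0338,0.03,0.02],"rotation": [0,0,-0.0541]},
    {"delta_pos": [-0.045,0.0413,0.0263],"rotation": [0,0,-0.0716]},
    {"delta_pos": [-0.0563,0.0513,0.0338],"rotation": [0,0,-0.0891]}
  ]
}}

```text
clock: 3.02
eef_pos: [0.4299, -0.1484, 0.1184]
tcp_rot: [-3.14, -0.001, -2.33]
contact_force: [-0.2, 0.2, 0.1]
width: 0.998
gripper_force: 0.0
```

Run:
```python
from plan import *
x,y,a=org(HS["blue"],14); plan((x,y,4,a),(x,y,130,a))
```

```text
t 3.02 at [ 429.9 -148.4  118.4] [-179.9   -0.  -133.5] F [-0.2  0.2  0.1] q6 -1.29 w 1.0 0.0
  d [ -2.9   1.2 114.4] rot [-0.001 -0.001 -0.   ]
  -> 431.13696405971257 -145.644758805828 4 226.5
  d [   0.    0. -126.] rot [0. 0. 0.]
  -> 431.13696405971257 -145.644758805828 130 226.5
```

Descend and grip; then check before lifting.

In the tool's units: 114 mm / 800 = 0.1425, 108 mm / 800 = 0.135.

{"name": "carry_out", "arguments": {
  "rows": [
    {"delta_pos": [-0.0038,0.0013,0.0438],"rotation": [0,0,0]},
    {"delta_pos": [-0.0038,0.0013,0.0875],"rotation": [0,0,0]},
    {"delta_pos": [-0.0038,0.0013,0.1188],"rotation": [0,0,0]},
    {"delta_pos": [-0.0038,0.0013,0.135],"rotation": [0,0,0]},
    {"delta_pos": [-0.0038,0.0013,0.1425],"rotation": [0,0,0]}
  ]
}}

```text
clock: 3.43
eef_pos: [0.4285, -0.1446, 0.0013]
tcp_rot: [3.137, -0.002, -2.335]
contact_force: [-1.1, 0.8, -1.3]
width: 1.002
gripper_force: 0.0
```

{"name": "carry_out", "arguments": {
  "rows": [
    {"delta_pos": [0,0,0]},
    {"delta_pos": [0,0,0]},
    {"delta_pos": [0,0,0]},
    {"delta_pos": [0,0,0]},
    {"delta_pos": [0,0,0]}
  ],
  "gripper": 0.2,
  "newtons": 40
}}

```text
$.rows[0]: bad value
```

{"name": "carry_out", "arguments": {
  "rows": [
    {"delta_pos": [0,0,0],"rotation": [0,0,0]},
    {"delta_pos": [0,0,0],"rotation": [0,0,0]},
    {"delta_pos": [0,0,0],"rotation": [0,0,0]},
    {"delta_pos": [0,0,0],"rotation": [0,0,0]},
    {"delta_pos": [0,0,0],"rotation": [0,0,0]}
  ],
  "gripper": 0.2,
  "newtons": 40
}}

```text
clock: 3.85
eef_pos: [0.4326, -0.1455, 0.0064]
tcp_rot: [-3.137, 0.001, -2.33]
contact_force: [0.2, -0.7, 2.4]
width: 0.46
gripper_force: 42.3
```

{"name": "carry_out", "arguments": {
  "rows": [
    {"delta_pos": [0,0,0],"rotation": [0,0,0]},
    {"delta_pos": [0,0,0],"rotation": [0,0,0]},
    {"delta_pos": [0,0,0],"rotation": [0,0,0]}
  ]
}}

```text
clock: 4.1
eef_pos: [0.4326, -0.1455, 0.0064]
tcp_rot: [-3.137, 0.001, -2.33]
contact_force: [0.4, -1.9, 5.3]
width: 0.458
gripper_force: 42.6
```

In the tool's units: -100 mm / 800 = -0.125, -90 mm / 800 = -0.1125.

{"name": "carry_out", "arguments": {
  "rows": [
    {"delta_pos": [0,0,-0.0125],"rotation": [0,0,0]},
    {"delta_pos": [0,0,-0.0438],"rotation": [0,0,0]},
    {"delta_pos": [0,0,-0.0813],"rotation": [0,0,0]},
    {"delta_pos": [0,0,-0.1125],"rotation": [0,0,0]},
    {"delta_pos": [0,0,-0.125],"rotation": [0,0,0]}
  ]
}}

```text
clock: 4.52
eef_pos: [0.4322, -0.1448, 0.1081]
tcp_rot: [-3.137, 0.002, -2.329]
contact_force: [-0.7, 0.0, -1.3]
width: 0.456
gripper_force: 41.8
```

Run:
```python
from plan import *
from m import *
x,y,a=org(CR["blue"],8); plan((x,y,110,a),(x,y,11,a))
c=r.camera("scene"); cv2.imwrite("pics/s1.png",c["color"][:,:,::-1])
```

```text
t 4.52 at [ 432.2 -144.8  108.1] [-1.797e+02  1.000e-01 -1.335e+02] F [-0.7  0.  -1.3] q6 -1.28 w 0.46 41.8
  d [-56.7  51.4  -1.1] rot [-0.002  0.002  0.376]
  d [-33.9  68.6  -1.1] rot [-0.002  0.002  0.376]
  -> 435.58507838737495 8.188388316278855 110 183.5
  d [ 0. -0. 99.] rot [0. 0. 0.]
  -> 435.58507838737495 8.188388316278855 11 183.5
```

View pics/s1.png

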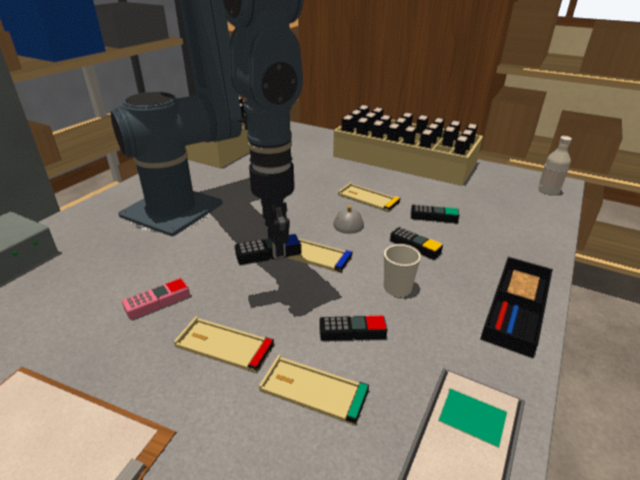

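The scene shows the blue handset held level in the gripper at (268,248). Carry on to the blue cradle.

In the tool's units: -57 mm / 800 = -0.0713, 51 mm / 800 = 0.0638, 0.376 rad / 6.2832 = 0.0598.

{"name": "carry_out", "arguments": {
  "rows": [
    {"delta_pos": [-0.0113,0.01,0],"rotation": [0,0,0.0095]},
    {"delta_pos": [-0.0263,0.0238,0],"rotation": [0,0,0.0223]},
    {"delta_pos": [-0.0413,0.0375,0],"rotation": [0,0,0.035]},
    {"delta_pos": [-0.0563,0.0513,-0.0013],"rotation": [0,0,0.0477]},
    {"delta_pos": [-0.0713,0.0638,-0.0013],"rotation": [0,0,0.0598]}
  ]
}}

```text
clock: 4.98
eef_pos: [0.4314, -0.0665, 0.1033]
tcp_rot: [3.139, -0.003, -2.709]
contact_force: [0.0, -0.4, -2.1]
width: 0.457
gripper_force: 41.8
```

In the tool's units: 69 mm / 800 = 0.0863, 62 mm / 800 = 0.0775, 0.376 rad / 6.2832 = 0.0598.

{"name": "carry_out", "arguments": {
  "rows": [
    {"delta_pos": [-0.01,0.0213,0],"rotation": [0,0,0.0143]},
    {"delta_pos": [-0.0213,0.0425,0],"rotation": [0,0,0.0286]},
    {"delta_pos": [-0.0313,0.0625,0],"rotation": [0,0,0.043]},
    {"delta_pos": [-0.0388,0.0775,0],"rotation": [0,0,0.0541]},
    {"delta_pos": [-0.0425,0.0863,0],"rotation": [0,0,0.0598]}
  ]
}}

```text
clock: 5.4
eef_pos: [0.433, 0.0109, 0.1031]
tcp_rot: [3.14, -0.004, -3.083]
contact_force: [-0.2, -0.3, -1.1]
width: 0.457
gripper_force: 41.7
```

Run:
```python
from plan import *
x,y,a=org(CR["blue"],8); plan((x,y,11,a))
```

```text
t 5.4 at [433.   10.9 103.1] [ 179.9   -0.2 -176.6] F [-0.2 -0.3 -1.1] q6 -0.19 w 0.46 41.7
  d [-2.8 -3.  92.1] rot [ 0.002 -0.004 -0.002]
  -> 435.58507838737495 8.188388316278855 11 183.5
```

In the tool's units: 70 mm / 800 = 0.0875, 55 mm / 800 = 0.0688.

{"name": "carry_out", "arguments": {
  "rows": [
    {"delta_pos": [-0.0013,-0.0013,0.0375],"rotation": [0,0,0]},
    {"delta_pos": [-0.0013,-0.0013,0.0688],"rotation": [0,0,0]},
    {"delta_pos": [-0.0013,-0.0013,0.0875],"rotation": [0,0,0]},
    {"delta_pos": [-0.0013,-0.0013,0.0875],"rotation": [0,0,0]},
    {"delta_pos": [-0.0013,-0.0013,0.0875],"rotation": [0,0,0]}
  ]
}}

```text
clock: 5.82
eef_pos: [0.4331, 0.0086, 0.0329]
tcp_rot: [3.14, -0.006, -3.081]
contact_force: [0.7, 0.1, -1.4]
width: 0.456
gripper_force: 41.6
```

{"name": "carry_out", "arguments": {
  "rows": [
    {"delta_pos": [0,0,0],"rotation": [0,0,0]},
    {"delta_pos": [0,0,0],"rotation": [0,0,0]}
  ]
}}

```text
clock: 5.98
eef_pos: [0.4368, 0.0079, 0.0365]
tcp_rot: [-3.141, 0.002, -3.082]
contact_force: [-0.1, -0.7, -1.2]
width: 0.456
gripper_force: 41.7
```

Run:
```python
from plan import *
from m import *
x,y,a=org(CR["blue"],8); plan((x,y,11,a))
c=r.camera("top"); cv2.imwrite("pics/t1.png",cv2.resize(c["color"][170:310,230:400,::-1],None,fx=4,fy=4))
c=r.camera("scene"); cv2.imwrite("pics/t2.png",cv2.resize(c["color"][170:310,230:400,::-1],None,fx=4,fy=4))
```

```text
t 5.98 at [436.8   7.9  36.5] [-1.800e+02  1.000e-01 -1.766e+02] F [-0.1 -0.7 -1.2] q6 -0.2 w 0.46 41.7
  d [ 1.2  0.3 25.5] rot [-0.     0.002 -0.001]
  -> 435.58507838737495 8.188388316278855 11 183.5
```

View pics/t2.png

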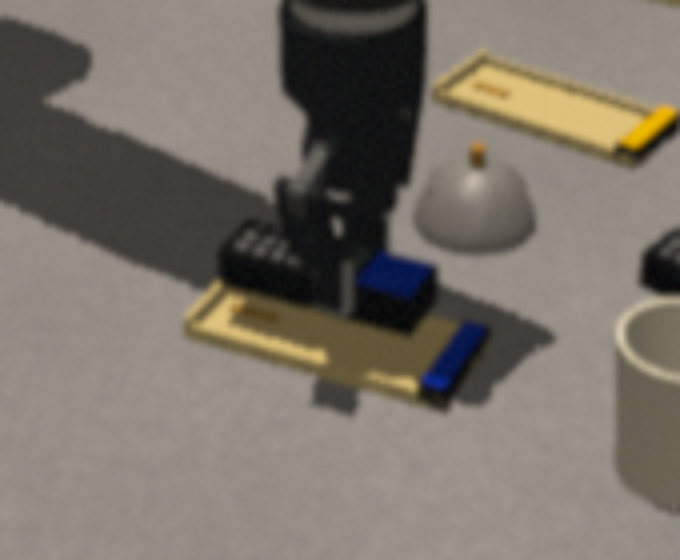

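The blue handset hovers over its cradle, head (400,275 in the crop) towards the blue tag at (455,355). Lower and release.

In the tool's units: 25 mm / 800 = 0.0313, 23 mm / 800 = 0.0288.

{"name": "carry_out", "arguments": {
  "rows": [
    {"delta_pos": [0.0013,0,0.0125],"rotation": [0,0,0]},
    {"delta_pos": [0.0013,0,0.0225],"rotation": [0,0,0]},
    {"delta_pos": [0.0013,0,0.0288],"rotation": [0,0,0]},
    {"delta_pos": [0.0013,0,0.0313],"rotation": [0,0,0]},
    {"delta_pos": [0.0013,0,0.0313],"rotation": [0,0,0]}
  ]
}}

```text
clock: 6.5
eef_pos: [0.4342, 0.0082, 0.0103]
tcp_rot: [3.141, -0.001, -3.081]
contact_force: [-1.4, 0.3, 2.5]
width: 0.458
gripper_force: 42.2
```

{"name": "carry_out", "arguments": {
  "rows": [
    {"delta_pos": [0,0,0],"rotation": [0,0,0]},
    {"delta_pos": [0,0,0],"rotation": [0,0,0]}
  ]
}}

```text
clock: 6.67
eef_pos: [0.4343, 0.0082, 0.0103]
tcp_rot: [3.141, -0.001, -3.081]
contact_force: [-1.9, 0.2, 1.7]
width: 0.458
gripper_force: 42.3
```

{"name": "carry_out", "arguments": {
  "rows": [
    {"delta_pos": [0,0,0],"rotation": [0,0,0]},
    {"delta_pos": [0,0,0],"rotation": [0,0,0]},
    {"delta_pos": [0,0,0],"rotation": [0,0,0]},
    {"delta_pos": [0,0,0],"rotation": [0,0,0]}
  ],
  "gripper": 0.75
}}

```text
clock: 7.0
eef_pos: [0.4349, 0.008, 0.0103]
tcp_rot: [-3.141, 0.0, -3.081]
contact_force: [-0.1, 0.5, 0.6]
width: 0.746
gripper_force: 0.0
```

In the tool's units: -130 mm / 800 = -0.1625, -110 mm / 800 = -0.1375.

{"name": "carry_out", "arguments": {
  "rows": [
    {"delta_pos": [0,0,-0.0188],"rotation": [0,0,0]},
    {"delta_pos": [0,0,-0.0563],"rotation": [0,0,0]},
    {"delta_pos": [0,0,-0.1],"rotation": [0,0,0]},
    {"delta_pos": [0,0,-0.1375],"rotation": [0,0,0]},
    {"delta_pos": [0,0,-0.1625],"rotation": [0,0,0]}
  ],
  "gripper": 1
}}

```text
clock: 7.42
eef_pos: [0.4362, 0.0079, 0.1437]
tcp_rot: [-3.141, 0.005, -3.081]
contact_force: [0.8, -0.5, -0.0]
width: 1.002
gripper_force: 0.0
```

Run:
```python
from plan import *
from m import *
x,y,a=org(HS["red"],14); plan((x,y,120,a),(x,y,4,a))
c=r.camera("scene"); cv2.imwrite("pics/t3.png",cv2.resize(c["color"][170:310,230:400,::-1],None,fx=4,fy=4))
```

```text
t 7.42 at [436.2   7.9 143.7] [-179.9    0.3 -176.6] F [ 0.8 -0.5 -0. ] q6 -0.2 w 1.0 0.0
  d [-85.1 -88.4  12.3] rot [-0.001  0.002 -0.24 ]
  d [ -61.6 -106.1   12.1] rot [-0.001  0.002 -0.24 ]
  -> 616.8003422098295 -158.38946695125924 120 211.0
  d [  0.  -0. 116.] rot [0. 0. 0.]
  -> 616.8003422098295 -158.38946695125924 4 211.0
```

View pics/t3.png

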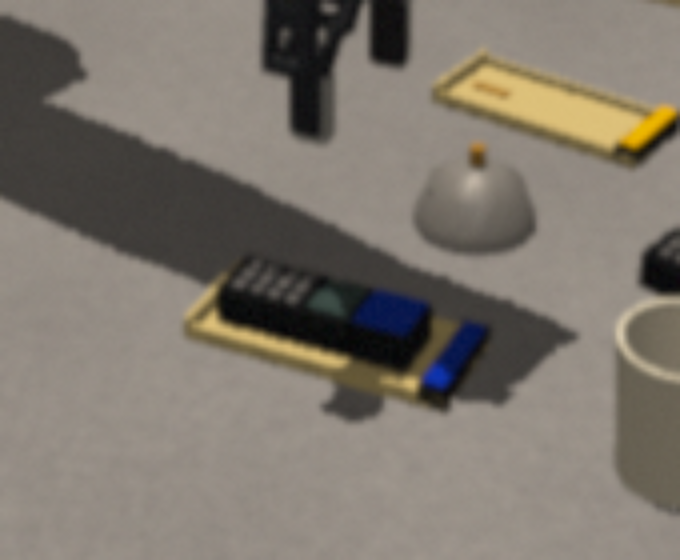

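Blue lies flat and centred in its cradle (330,310 in the crop). Next is red.

In the tool's units: -88 mm / 800 = -0.11, -85 mm / 800 = -0.1063, -0.24 rad / 6.2832 = -0.0382.

{"name": "carry_out", "arguments": {
  "rows": [
    {"delta_pos": [-0.0213,-0.0225,0.0025],"rotation": [0,0,-0.008]},
    {"delta_pos": [-0.0425,-0.0438,0.0063],"rotation": [0,0,-0.0159]},
    {"delta_pos": [-0.0638,-0.0663,0.0088],"rotation": [0,0,-0.0223]},
    {"delta_pos": [-0.085,-0.0888,0.0125],"rotation": [0,0,-0.0302]},
    {"delta_pos": [-0.1063,-0.11,0.015],"rotation": [0,0,-0.0382]}
  ]
}}

```text
clock: 7.88
eef_pos: [0.5255, -0.0756, 0.1277]
tcp_rot: [3.142, -0.0, -2.839]
contact_force: [0.7, 0.3, 0.6]
width: 0.998
gripper_force: 0.0
```

In the tool's units: -106 mm / 800 = -0.1325, -98 mm / 800 = -0.1225, -0.24 rad / 6.2832 = -0.0382.

{"name": "carry_out", "arguments": {
  "rows": [
    {"delta_pos": [-0.0188,-0.0338,0.0038],"rotation": [0,0,-0.0095]},
    {"delta_pos": [-0.0388,-0.0663,0.0075],"rotation": [0,0,-0.0191]},
    {"delta_pos": [-0.0575,-0.1,0.0113],"rotation": [0,0,-0.0286]},
    {"delta_pos": [-0.0713,-0.1225,0.0138],"rotation": [0,0,-0.035]},
    {"delta_pos": [-0.0775,-0.1325,0.015],"rotation": [0,0,-0.0382]}
  ]
}}

```text
clock: 8.3
eef_pos: [0.617, -0.16, 0.1147]
tcp_rot: [-3.141, -0.0, -2.602]
contact_force: [0.4, -0.1, -0.3]
width: 0.999
gripper_force: 0.0
```

In the tool's units: 60 mm / 800 = 0.075, 50 mm / 800 = 0.0625.

{"name": "carry_out", "arguments": {
  "rows": [
    {"delta_pos": [0,0,0.0375],"rotation": [0,0,0]},
    {"delta_pos": [0,0,0.0625],"rotation": [0,0,0]},
    {"delta_pos": [0,0,0.075],"rotation": [0,0,0]},
    {"delta_pos": [0,0,0.075],"rotation": [0,0,0]},
    {"delta_pos": [0,0,0.075],"rotation": [0,0,0]}
  ]
}}

```text
clock: 8.72
eef_pos: [0.6147, -0.1572, 0.0556]
tcp_rot: [3.14, -0.001, -2.601]
contact_force: [0.3, -0.2, -0.0]
width: 0.999
gripper_force: 0.0
```

Run:
```python
from plan import *
x,y,a=org(HS["red"],14); plan((x,y,4,a))
```

```text
t 8.72 at [ 614.7 -157.2   55.6] [ 1.799e+02 -1.000e-01 -1.490e+02] F [ 0.3 -0.2 -0. ] q6 -0.9 w 1.0 0.0
  d [-1.2 -2.1 51.6] rot [ 0.001 -0.001 -0.001]
  -> 616.8003422098295 -158.38946695125924 4 211.0
```

In the tool's units: 51 mm / 800 = 0.0638, 42 mm / 800 = 0.0525.

{"name": "carry_out", "arguments": {
  "rows": [
    {"delta_pos": [-0.0013,-0.0013,0.0313],"rotation": [0,0,0]},
    {"delta_pos": [-0.0013,-0.0013,0.0525],"rotation": [0,0,0]},
    {"delta_pos": [-0.0013,-0.0013,0.0638],"rotation": [0,0,0]},
    {"delta_pos": [-0.0013,-0.0013,0.0638],"rotation": [0,0,0]},
    {"delta_pos": [-0.0013,-0.0013,0.0638],"rotation": [0,0,0]}
  ]
}}

```text
clock: 9.13
eef_pos: [0.6171, -0.1579, 0.0062]
tcp_rot: [-3.141, 0.0, -2.601]
contact_force: [0.2, 0.3, -0.3]
width: 0.997
gripper_force: 0.0
```

{"name": "carry_out", "arguments": {
  "rows": [
    {"delta_pos": [0,0,0],"rotation": [0,0,0]},
    {"delta_pos": [0,0,0],"rotation": [0,0,0]},
    {"delta_pos": [0,0,0],"rotation": [0,0,0]},
    {"delta_pos": [0,0,0],"rotation": [0,0,0]},
    {"delta_pos": [0,0,0],"rotation": [0,0,0]}
  ],
  "gripper": 0.2,
  "newtons": 40
}}

```text
clock: 9.55
eef_pos: [0.618, -0.1585, 0.0069]
tcp_rot: [-3.139, 0.002, -2.601]
contact_force: [-0.5, -0.3, 3.0]
width: 0.458
gripper_force: 43.1
```

{"name": "carry_out", "arguments": {
  "rows": [
    {"delta_pos": [0,0,0],"rotation": [0,0,0]},
    {"delta_pos": [0,0,0],"rotation": [0,0,0]}
  ]
}}

```text
clock: 9.72
eef_pos: [0.618, -0.1585, 0.0069]
tcp_rot: [-3.139, 0.002, -2.601]
contact_force: [0.2, -1.2, 5.2]
width: 0.456
gripper_force: 43.3
```

In the tool's units: -100 mm / 800 = -0.125, -90 mm / 800 = -0.1125.

{"name": "carry_out", "arguments": {
  "rows": [
    {"delta_pos": [0,0,-0.0125],"rotation": [0,0,0]},
    {"delta_pos": [0,0,-0.0438],"rotation": [0,0,0]},
    {"delta_pos": [0,0,-0.0813],"rotation": [0,0,0]},
    {"delta_pos": [0,0,-0.1125],"rotation": [0,0,0]},
    {"delta_pos": [0,0,-0.125],"rotation": [0,0,0]}
  ]
}}

```text
clock: 10.13
eef_pos: [0.618, -0.1582, 0.1091]
tcp_rot: [-3.138, 0.003, -2.601]
contact_force: [0.9, -0.0, -0.5]
width: 0.461
gripper_force: 42.6
```

Run:
```python
from plan import *
x,y,a=org(CR["red"],8); plan((x,y,100,a),(x,y,36,a))
```

```text
t 10.13 at [ 618.  -158.2  109.1] [-179.8    0.2 -149. ] F [ 0.9 -0.  -0.5] q6 -0.9 w 0.46 42.6
  d [116.5 -15.    4.3] rot [-0.001  0.002  0.203]
  d [111.1 -38.2   4.4] rot [-0.001  0.002  0.203]
  -> 433.62786559771865 -303.92811051665365 100 187.7
  d [ 0. -0. 64.] rot [0. 0. 0.]
  -> 433.62786559771865 -303.92811051665365 36 187.7
```

In the tool's units: 117 mm / 800 = 0.1463, 93 mm / 800 = 0.1163, 0.2 rad / 6.2832 = 0.0318.

{"name": "carry_out", "arguments": {
  "rows": [
    {"delta_pos": [0.0238,-0.0025,0.0013],"rotation": [0,0,0.0048]},
    {"delta_pos": [0.0538,-0.0063,0.0025],"rotation": [0,0,0.0111]},
    {"delta_pos": [0.085,-0.0113,0.0038],"rotation": [0,0,0.0191]},
    {"delta_pos": [0.1163,-0.015,0.005],"rotation": [0,0,0.0255]},
    {"delta_pos": [0.1463,-0.0188,0.005],"rotation": [0,0,0.0318]}
  ]
}}

```text
clock: 10.55
eef_pos: [0.5218, -0.2306, 0.0992]
tcp_rot: [3.138, -0.003, -2.803]
contact_force: [-0.5, -0.2, -2.0]
width: 0.453
gripper_force: 42.5
```

In the tool's units: 111 mm / 800 = 0.1388, 101 mm / 800 = 0.1263, 0.205 rad / 6.2832 = 0.0326.

{"name": "carry_out", "arguments": {
  "rows": [
    {"delta_pos": [0.0338,-0.0113,0.0013],"rotation": [0,0,0.008]},
    {"delta_pos": [0.0675,-0.0225,0.0025],"rotation": [0,0,0.0159]},
    {"delta_pos": [0.1,-0.0338,0.0038],"rotation": [0,0,0.0239]},
    {"delta_pos": [0.1263,-0.0425,0.005],"rotation": [0,0,0.0302]},
    {"delta_pos": [0.1388,-0.0475,0.005],"rotation": [0,0,0.0326]}
  ]
}}

```text
clock: 10.97
eef_pos: [0.4289, -0.3041, 0.0954]
tcp_rot: [3.139, -0.004, -3.01]
contact_force: [-0.4, -0.1, -2.2]
width: 0.456
gripper_force: 42.5
```

In the tool's units: 62 mm / 800 = 0.0775, 50 mm / 800 = 0.0625.

{"name": "carry_out", "arguments": {
  "rows": [
    {"delta_pos": [0,0,0.0313],"rotation": [0,0,0]},
    {"delta_pos": [0,0,0.0625],"rotation": [0,0,0]},
    {"delta_pos": [0,0,0.0775],"rotation": [0,0,0]},
    {"delta_pos": [0,0,0.0775],"rotation": [0,0,0]},
    {"delta_pos": [0,0,0.0775],"rotation": [0,0,0]}
  ]
}}

```text
clock: 11.38
eef_pos: [0.4314, -0.3025, 0.034]
tcp_rot: [3.139, -0.002, -3.006]
contact_force: [0.9, -0.1, -1.5]
width: 0.452
gripper_force: 42.4
```

{"name": "carry_out", "arguments": {
  "rows": [
    {"delta_pos": [0,0,0],"rotation": [0,0,0]},
    {"delta_pos": [0,0,0],"rotation": [0,0,0]}
  ]
}}

```text
clock: 11.55
eef_pos: [0.4335, -0.3046, 0.0371]
tcp_rot: [-3.139, 0.002, -3.006]
contact_force: [0.8, -0.1, -2.0]
width: 0.46
gripper_force: 42.4
```

Run:
```python
from plan import *
x,y,a=org(CR["red"],8); plan((x,y,11.5,a))
```

```text
t 11.55 at [ 433.5 -304.6   37.1] [-1.799e+02  1.000e-01 -1.722e+02] F [ 0.8 -0.1 -2. ] q6 -0.87 w 0.46 42.4
  d [-0.1  0.7 25.6] rot [-0.002  0.002  0.001]
  -> 433.62786559771865 -303.92811051665365 11.5 187.7
```

In the tool's units: 25 mm / 800 = 0.0313, 23 mm / 800 = 0.0288.

{"name": "carry_out", "arguments": {
  "rows": [
    {"delta_pos": [0,0,0.0125],"rotation": [0,0,0]},
    {"delta_pos": [0,0,0.0225],"rotation": [0,0,0]},
    {"delta_pos": [0,0,0.0288],"rotation": [0,0,0]},
    {"delta_pos": [0,0,0.0313],"rotation": [0,0,0]},
    {"delta_pos": [0,0,0.0313],"rotation": [0,0,0]}
  ]
}}

```text
clock: 11.97
eef_pos: [0.4321, -0.3036, 0.0108]
tcp_rot: [3.141, -0.0, -3.006]
contact_force: [-1.7, 0.5, 2.9]
width: 0.456
gripper_force: 43.2
```

{"name": "carry_out", "arguments": {
  "rows": [
    {"delta_pos": [0,0,0],"rotation": [0,0,0]},
    {"delta_pos": [0,0,0],"rotation": [0,0,0]}
  ]
}}

```text
clock: 12.13
eef_pos: [0.4321, -0.3036, 0.0108]
tcp_rot: [3.141, -0.0, -3.006]
contact_force: [-2.1, 1.1, 4.7]
width: 0.455
gripper_force: 43.5
```

{"name": "carry_out", "arguments": {
  "rows": [
    {"delta_pos": [0,0,0],"rotation": [0,0,0]},
    {"delta_pos": [0,0,0],"rotation": [0,0,0]},
    {"delta_pos": [0,0,0],"rotation": [0,0,0]},
    {"delta_pos": [0,0,0],"rotation": [0,0,0]}
  ],
  "gripper": 0.75
}}

```text
clock: 12.47
eef_pos: [0.4322, -0.3039, 0.01]
tcp_rot: [-3.141, 0.0, -3.006]
contact_force: [-0.5, -0.1, 0.4]
width: 0.751
gripper_force: 0.0
```

In the tool's units: -150 mm / 800 = -0.1875, -115 mm / 800 = -0.1438.

{"name": "carry_out", "arguments": {
  "rows": [
    {"delta_pos": [0,0,-0.0188],"rotation": [0,0,0]},
    {"delta_pos": [0,0,-0.0563],"rotation": [0,0,0]},
    {"delta_pos": [0,0,-0.1],"rotation": [0,0,0]},
    {"delta_pos": [0,0,-0.1438],"rotation": [0,0,0]},
    {"delta_pos": [0,0,-0.1875],"rotation": [0,0,0]}
  ],
  "gripper": 1
}}

```text
clock: 12.88
eef_pos: [0.4319, -0.3036, 0.1614]
tcp_rot: [3.141, -0.0, -3.006]
contact_force: [1.2, -0.6, 0.6]
width: 0.999
gripper_force: 0.0
```

Run:
```python
from plan import *
from m import *
x,y,a=org(HS["yellow"],14); plan((440,0,165,180),(x,y,120,a),(x,y,60,a))
c=r.camera("scene"); cv2.imwrite("pics/t4.png",c["color"][:,:,::-1])
```

```text
t 12.88 at [ 431.9 -303.6  161.4] [ 180.    -0.  -172.3] F [ 1.2 -0.6  0.6] q6 -0.87 w 1.0 0.0
  d [-24.5 149.9  -1.8] rot [ 0.    -0.     0.068]
  d [-14.3 151.2  -1.8] rot [ 0.    -0.     0.068]
  -> 440 0 165 180
  d [-93.7  74.3  22.5] rot [ 0.    -0.     0.098]
  d [-86.   83.1  22.5] rot [ 0.    -0.     0.098]
  -> 627.3333721748887 148.5807190829204 120 168.8
  d [ 0. -0. 60.] rot [0. 0. 0.]
  -> 627.3333721748887 148.5807190829204 60 168.8
```

View pics/t4.png

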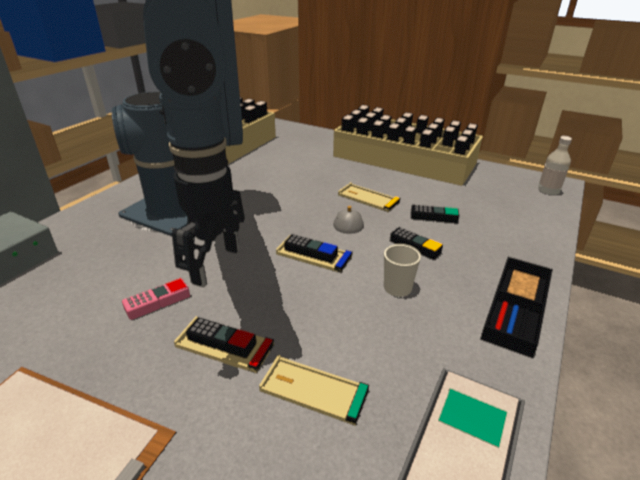

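Red lies in its cradle at (222,338), blue at (313,250), and the cup and bell are untouched. Yellow is next.

In the tool's units: 150 mm / 800 = 0.1875, 120 mm / 800 = 0.15, 0.068 rad / 6.2832 = 0.0108.

{"name": "carry_out", "arguments": {
  "rows": [
    {"delta_pos": [-0.0063,0.0375,0],"rotation": [0,0,0.0022]},
    {"delta_pos": [-0.0125,0.075,0],"rotation": [0,0,0.0045]},
    {"delta_pos": [-0.0188,0.1125,-0.0013],"rotation": [0,0,0.0064]},
    {"delta_pos": [-0.025,0.15,-0.0013],"rotation": [0,0,0.0086]},
    {"delta_pos": [-0.0313,0.1875,-0.0025],"rotation": [0,0,0.0108]}
  ]
}}

```text
clock: 13.35
eef_pos: [0.4366, -0.1506, 0.1619]
tcp_rot: [-3.142, 0.0, -3.076]
contact_force: [1.0, -0.4, 0.4]
width: 0.997
gripper_force: 0.0
```

In the tool's units: 151 mm / 800 = 0.1888, 121 mm / 800 = 0.1513, 0.068 rad / 6.2832 = 0.0108.

{"name": "carry_out", "arguments": {
  "rows": [
    {"delta_pos": [-0.0038,0.0375,0],"rotation": [0,0,0.0022]},
    {"delta_pos": [-0.0075,0.075,0],"rotation": [0,0,0.0045]},
    {"delta_pos": [-0.0113,0.1125,-0.0013],"rotation": [0,0,0.0064]},
    {"delta_pos": [-0.015,0.1513,-0.0013],"rotation": [0,0,0.0086]},
    {"delta_pos": [-0.0175,0.1888,-0.0025],"rotation": [0,0,0.0108]}
  ]
}}

```text
clock: 13.77
eef_pos: [0.4405, 0.0012, 0.164]
tcp_rot: [3.142, 0.0, 3.14]
contact_force: [0.0, -0.3, -0.3]
width: 0.999
gripper_force: 0.0
```

In the tool's units: -94 mm / 800 = -0.1175, -75 mm / 800 = -0.0938, 0.098 rad / 6.2832 = 0.0156.

{"name": "carry_out", "arguments": {
  "rows": [
    {"delta_pos": [-0.0238,0.0188,0.005],"rotation": [0,0,0.0032]},
    {"delta_pos": [-0.0463,0.0375,0.0113],"rotation": [0,0,0.0064]},
    {"delta_pos": [-0.07,0.0563,0.0163],"rotation": [0,0,0.0095]},
    {"delta_pos": [-0.0938,0.075,0.0225],"rotation": [0,0,0.0127]},
    {"delta_pos": [-0.1175,0.0925,0.0275],"rotation": [0,0,0.0156]}
  ]
}}

```text
clock: 14.18
eef_pos: [0.5354, 0.0748, 0.1416]
tcp_rot: [-3.142, -0.0, 3.042]
contact_force: [0.4, -0.7, 0.2]
width: 1.002
gripper_force: 0.0
```

In the tool's units: -86 mm / 800 = -0.1075, 83 mm / 800 = 0.1038, 0.098 rad / 6.2832 = 0.0156.

{"name": "carry_out", "arguments": {
  "rows": [
    {"delta_pos": [-0.025,0.025,0.0063],"rotation": [0,0,0.0032]},
    {"delta_pos": [-0.05,0.05,0.0138],"rotation": [0,0,0.0072]},
    {"delta_pos": [-0.075,0.075,0.02],"rotation": [0,0,0.0111]},
    {"delta_pos": [-0.0963,0.0938,0.025],"rotation": [0,0,0.0143]},
    {"delta_pos": [-0.1075,0.1038,0.0275],"rotation": [0,0,0.0156]}
  ]
}}

```text
clock: 14.6
eef_pos: [0.6298, 0.1495, 0.1183]
tcp_rot: [3.141, -0.001, 2.945]
contact_force: [-1.2, -0.5, 0.1]
width: 1.002
gripper_force: 0.0
```

In the tool's units: 60 mm / 800 = 0.075, 50 mm / 800 = 0.0625.

{"name": "carry_out", "arguments": {
  "rows": [
    {"delta_pos": [0,0,0.0375],"rotation": [0,0,0]},
    {"delta_pos": [0,0,0.0625],"rotation": [0,0,0]},
    {"delta_pos": [0,0,0.075],"rotation": [0,0,0]},
    {"delta_pos": [0,0,0.075],"rotation": [0,0,0]},
    {"delta_pos": [0,0,0.075],"rotation": [0,0,0]}
  ]
}}

```text
clock: 15.02
eef_pos: [0.6277, 0.1476, 0.0596]
tcp_rot: [-3.141, -0.002, 2.945]
contact_force: [-0.6, -0.2, -0.5]
width: 0.999
gripper_force: 0.0
```

Run:
```python
from plan import *
x,y,a=org(HS["yellow"],14); plan((x,y,5,a))
```

```text
t 15.02 at [627.7 147.6  59.6] [-1.800e+02 -1.000e-01  1.687e+02] F [-0.6 -0.2 -0.5] q6 0.32 w 1.0 0.0
  d [ 0.5  0.9 54.6] rot [-0.001 -0.002 -0.001]
  -> 627.3333721748887 148.5807190829204 5 168.8
```

In the tool's units: 54 mm / 800 = 0.0675, 45 mm / 800 = 0.0563.

{"name": "carry_out", "arguments": {
  "rows": [
    {"delta_pos": [0,0.0013,0.0313],"rotation": [0,0,0]},
    {"delta_pos": [0,0.0013,0.0563],"rotation": [0,0,0]},
    {"delta_pos": [0,0.0013,0.0675],"rotation": [0,0,0]},
    {"delta_pos": [0,0.0013,0.0675],"rotation": [0,0,0]},
    {"delta_pos": [0,0.0013,0.0675],"rotation": [0,0,0]}
  ]
}}

```text
clock: 15.43
eef_pos: [0.6289, 0.1487, 0.0073]
tcp_rot: [3.141, 0.001, 2.945]
contact_force: [0.8, 0.2, 0.8]
width: 1.0
gripper_force: 0.0
```

{"name": "carry_out", "arguments": {
  "rows": [
    {"delta_pos": [0,0,0],"rotation": [0,0,0]},
    {"delta_pos": [0,0,0],"rotation": [0,0,0]},
    {"delta_pos": [0,0,0],"rotation": [0,0,0]},
    {"delta_pos": [0,0,0],"rotation": [0,0,0]},
    {"delta_pos": [0,0,0],"rotation": [0,0,0]}
  ],
  "gripper": 0.2,
  "newtons": 40
}}

```text
clock: 15.85
eef_pos: [0.6297, 0.1489, 0.0078]
tcp_rot: [3.141, 0.002, 2.945]
contact_force: [-0.7, -0.0, 2.4]
width: 0.459
gripper_force: 43.2
```

{"name": "carry_out", "arguments": {
  "rows": [
    {"delta_pos": [0,0,0],"rotation": [0,0,0]},
    {"delta_pos": [0,0,0],"rotation": [0,0,0]}
  ]
}}

```text
clock: 16.02
eef_pos: [0.6296, 0.1489, 0.0078]
tcp_rot: [3.141, 0.002, 2.945]
contact_force: [-1.0, -0.3, 5.3]
width: 0.46
gripper_force: 43.3
```

In the tool's units: -100 mm / 800 = -0.125, -90 mm / 800 = -0.1125.

{"name": "carry_out", "arguments": {
  "rows": [
    {"delta_pos": [0,0,-0.0125],"rotation": [0,0,0]},
    {"delta_pos": [0,0,-0.0438],"rotation": [0,0,0]},
    {"delta_pos": [0,0,-0.0813],"rotation": [0,0,0]},
    {"delta_pos": [0,0,-0.1125],"rotation": [0,0,0]},
    {"delta_pos": [0,0,-0.125],"rotation": [0,0,0]}
  ]
}}

```text
clock: 16.43
eef_pos: [0.6301, 0.149, 0.1103]
tcp_rot: [3.14, 0.005, 2.945]
contact_force: [0.6, -0.0, -1.0]
width: 0.458
gripper_force: 42.6
```

Run:
```python
from plan import *
x,y,a=org(CR["yellow"],8); plan((x,y,100,a),(x,y,36,a))
```

```text
t 16.43 at [630.1 149.  110.3] [179.9   0.3 168.7] F [ 0.6 -0.  -1. ] q6 0.33 w 0.46 42.6
  d [111.9  61.4   4.8] rot [ 0.001  0.002 -0.047]
  d [108.9  66.6   5. ] rot [ 0.001  0.002 -0.047]
  -> 434.7576225369374 313.27765970570204 100 174.1
  d [ 0. -0. 64.] rot [0. 0. 0.]
  -> 434.7576225369374 313.27765970570204 36 174.1
```

In the tool's units: 112 mm / 800 = 0.14, 89 mm / 800 = 0.1113, -0.047 rad / 6.2832 = -0.0075.

{"name": "carry_out", "arguments": {
  "rows": [
    {"delta_pos": [0.0225,0.0125,0.0013],"rotation": [0,0,-0.0016]},
    {"delta_pos": [0.0513,0.0288,0.0025],"rotation": [0,0,-0.0032]},
    {"delta_pos": [0.0813,0.045,0.0038],"rotation": [0,0,-0.0048]},
    {"delta_pos": [0.1113,0.0613,0.005],"rotation": [0,0,-0.0064]},
    {"delta_pos": [0.14,0.0763,0.0063],"rotation": [0,0,-0.0075]}
  ]
}}

```text
clock: 16.85
eef_pos: [0.5284, 0.2309, 0.0995]
tcp_rot: [-3.14, -0.003, 2.992]
contact_force: [-0.6, -0.4, -2.2]
width: 0.457
gripper_force: 42.6
```

In the tool's units: 109 mm / 800 = 0.1363, 98 mm / 800 = 0.1225, -0.047 rad / 6.2832 = -0.0075.

{"name": "carry_out", "arguments": {
  "rows": [
    {"delta_pos": [0.0313,0.0188,0.0013],"rotation": [0,0,-0.0016]},
    {"delta_pos": [0.0638,0.0388,0.0025],"rotation": [0,0,-0.0032]},
    {"delta_pos": [0.0963,0.0588,0.0038],"rotation": [0,0,-0.0048]},
    {"delta_pos": [0.1225,0.075,0.005],"rotation": [0,0,-0.0064]},
    {"delta_pos": [0.1363,0.0838,0.0063],"rotation": [0,0,-0.0075]}
  ]
}}

```text
clock: 17.27
eef_pos: [0.4294, 0.3141, 0.0947]
tcp_rot: [-3.14, -0.004, 3.042]
contact_force: [-0.1, 0.1, -1.9]
width: 0.456
gripper_force: 42.6
```

{"name": "carry_out", "arguments": {
  "rows": [
    {"delta_pos": [0,0,0.0313],"rotation": [0,0,0]},
    {"delta_pos": [0,0,0.0625],"rotation": [0,0,0]},
    {"delta_pos": [0,0,0.0775],"rotation": [0,0,0]},
    {"delta_pos": [0,0,0.0775],"rotation": [0,0,0]},
    {"delta_pos": [0,0,0.0775],"rotation": [0,0,0]}
  ]
}}

```text
clock: 17.68
eef_pos: [0.432, 0.312, 0.033]
tcp_rot: [-3.139, -0.003, 3.038]
contact_force: [-0.4, 0.0, -0.9]
width: 0.456
gripper_force: 42.5
```

{"name": "carry_out", "arguments": {
  "rows": [
    {"delta_pos": [0,0,0],"rotation": [0,0,0]},
    {"delta_pos": [0,0,0],"rotation": [0,0,0]}
  ]
}}

```text
clock: 17.85
eef_pos: [0.4345, 0.3135, 0.0361]
tcp_rot: [3.14, 0.003, 3.038]
contact_force: [0.4, 0.6, -1.2]
width: 0.456
gripper_force: 42.5
```

Run:
```python
from plan import *
x,y,a=org(CR["yellow"],8); plan((x,y,12,a))
```

```text
t 17.85 at [434.5 313.5  36.1] [179.9   0.2 174.1] F [ 0.4  0.6 -1.2] q6 0.6 w 0.46 42.5
  d [-0.2 -0.2 24.1] rot [ 0.002  0.003 -0.   ]
  -> 434.7576225369374 313.27765970570204 12 174.1
```

In the tool's units: 24 mm / 800 = 0.03, 22 mm / 800 = 0.0275.

{"name": "carry_out", "arguments": {
  "rows": [
    {"delta_pos": [0,0,0.0125],"rotation": [0,0,0]},
    {"delta_pos": [0,0,0.0225],"rotation": [0,0,0]},
    {"delta_pos": [0,0,0.0275],"rotation": [0,0,0]},
    {"delta_pos": [0,0,0.03],"rotation": [0,0,0]},
    {"delta_pos": [0,0,0.03],"rotation": [0,0,0]}
  ]
}}

```text
clock: 18.27
eef_pos: [0.4327, 0.3127, 0.0117]
tcp_rot: [-3.141, -0.0, 3.039]
contact_force: [-3.4, -2.9, 7.3]
width: 0.462
gripper_force: 43.8
```

{"name": "carry_out", "arguments": {
  "rows": [
    {"delta_pos": [0,0,0],"rotation": [0,0,0]},
    {"delta_pos": [0,0,0],"rotation": [0,0,0]}
  ]
}}

```text
clock: 18.43
eef_pos: [0.4327, 0.3127, 0.0117]
tcp_rot: [-3.141, -0.0, 3.039]
contact_force: [-4.0, -0.2, 6.5]
width: 0.456
gripper_force: 43.8
```

{"name": "carry_out", "arguments": {
  "rows": [
    {"delta_pos": [0,0,0],"rotation": [0,0,0]},
    {"delta_pos": [0,0,0],"rotation": [0,0,0]},
    {"delta_pos": [0,0,0],"rotation": [0,0,0]},
    {"delta_pos": [0,0,0],"rotation": [0,0,0]}
  ],
  "gripper": 0.75
}}

```text
clock: 18.77
eef_pos: [0.4329, 0.313, 0.01]
tcp_rot: [-3.142, -0.0, 3.039]
contact_force: [0.6, 0.8, -0.3]
width: 0.753
gripper_force: 0.0
```

In the tool's units: -115 mm / 800 = -0.1438, -105 mm / 800 = -0.1313.

{"name": "carry_out", "arguments": {
  "rows": [
    {"delta_pos": [0,0,-0.0188],"rotation": [0,0,0]},
    {"delta_pos": [0,0,-0.0563],"rotation": [0,0,0]},
    {"delta_pos": [0,0,-0.1],"rotation": [0,0,0]},
    {"delta_pos": [0,0,-0.1313],"rotation": [0,0,0]},
    {"delta_pos": [0,0,-0.1438],"rotation": [0,0,0]}
  ],
  "gripper": 1
}}

```text
clock: 19.18
eef_pos: [0.4352, 0.3143, 0.13]
tcp_rot: [3.137, 0.006, 3.039]
contact_force: [-0.2, 1.7, 0.6]
width: 0.995
gripper_force: 0.0
```

Run:
```python
from plan import *
x,y,a=org(HS["teal"],14); plan((x,y,120,a),(x,y,60,a))
```

```text
t 19.18 at [435.2 314.3 130. ] [179.8   0.4 174.1] F [-0.2  1.7  0.6] q6 0.6 w 0.99 0.0
  d [-190.4   11.5   11.3] rot [ 0.003  0.007 -0.434]
  -> 625.8372600583905 306.2579541624002 120 199.0
  d [-0. -0. 60.] rot [0. 0. 0.]
  -> 625.8372600583905 306.2579541624002 60 199.0
```

In the tool's units: -186 mm / 800 = -0.2325, -148 mm / 800 = -0.185, -0.434 rad / 6.2832 = -0.0691.

{"name": "carry_out", "arguments": {
  "rows": [
    {"delta_pos": [-0.04,0.0025,0.0025],"rotation": [0,0,-0.0111]},
    {"delta_pos": [-0.085,0.005,0.005],"rotation": [0,0,-0.0255]},
    {"delta_pos": [-0.135,0.0088,0.0075],"rotation": [0,0,-0.0398]},
    {"delta_pos": [-0.185,0.0113,0.01],"rotation": [0,0,-0.0541]},
    {"delta_pos": [-0.2325,0.0138,0.0113],"rotation": [0,0,-0.0691]}
  ]
}}

```text
clock: 19.6
eef_pos: [0.6203, 0.3045, 0.1145]
tcp_rot: [-3.142, -0.002, -2.806]
contact_force: [0.1, 0.8, 0.4]
width: 0.998
gripper_force: 0.0
```

In the tool's units: 60 mm / 800 = 0.075, 50 mm / 800 = 0.0625.

{"name": "carry_out", "arguments": {
  "rows": [
    {"delta_pos": [-0.005,-0.0013,0.0375],"rotation": [0,0,0]},
    {"delta_pos": [-0.005,-0.0013,0.0625],"rotation": [0,0,0]},
    {"delta_pos": [-0.005,-0.0013,0.075],"rotation": [0,0,0]},
    {"delta_pos": [-0.005,-0.0013,0.075],"rotation": [0,0,0]},
    {"delta_pos": [-0.005,-0.0013,0.075],"rotation": [0,0,0]}
  ]
}}

```text
clock: 20.02
eef_pos: [0.6217, 0.305, 0.055]
tcp_rot: [-3.142, -0.003, -2.81]
contact_force: [0.0, -0.8, 0.3]
width: 0.998
gripper_force: 0.0
```

Run:
```python
from plan import *
x,y,a=org(HS["teal"],14); plan((x,y,5,a))
```

```text
t 20.02 at [621.7 305.   55. ] [-180.    -0.2 -161. ] F [ 0.  -0.8  0.3] q6 0.03 w 1.0 0.0
  d [-4.5 -0.1 49.9] rot [-0.    -0.003 -0.   ]
  -> 625.8372600583905 306.2579541624002 5 199.0
```

In the tool's units: 50 mm / 800 = 0.0625, 42 mm / 800 = 0.0525.

{"name": "carry_out", "arguments": {
  "rows": [
    {"delta_pos": [-0.0025,0,0.0313],"rotation": [0,0,0]},
    {"delta_pos": [-0.0038,0,0.0525],"rotation": [0,0,0]},
    {"delta_pos": [-0.0038,0,0.0625],"rotation": [0,0,0]},
    {"delta_pos": [-0.0038,0,0.0625],"rotation": [0,0,0]},
    {"delta_pos": [-0.0038,0,0.0625],"rotation": [0,0,0]}
  ]
}}

```text
clock: 20.43
eef_pos: [0.626, 0.3065, 0.0075]
tcp_rot: [3.142, 0.001, -2.81]
contact_force: [0.3, 0.1, 0.8]
width: 1.002
gripper_force: 0.0
```

{"name": "carry_out", "arguments": {
  "rows": [
    {"delta_pos": [0,0,0],"rotation": [0,0,0]},
    {"delta_pos": [0,0,0],"rotation": [0,0,0]},
    {"delta_pos": [0,0,0],"rotation": [0,0,0]},
    {"delta_pos": [0,0,0],"rotation": [0,0,0]},
    {"delta_pos": [0,0,0],"rotation": [0,0,0]}
  ],
  "gripper": 0.2,
  "newtons": 40
}}

```text
clock: 20.85
eef_pos: [0.6269, 0.3066, 0.0078]
tcp_rot: [3.141, 0.002, -2.81]
contact_force: [-0.2, 0.4, 3.0]
width: 0.457
gripper_force: 43.3
```

{"name": "carry_out", "arguments": {
  "rows": [
    {"delta_pos": [0,0,0],"rotation": [0,0,0]},
    {"delta_pos": [0,0,0],"rotation": [0,0,0]}
  ]
}}

```text
clock: 21.02
eef_pos: [0.6269, 0.3066, 0.0078]
tcp_rot: [3.141, 0.002, -2.81]
contact_force: [0.1, 0.2, 5.6]
width: 0.46
gripper_force: 43.4
```

In the tool's units: -140 mm / 800 = -0.175, -110 mm / 800 = -0.1375.

{"name": "carry_out", "arguments": {
  "rows": [
    {"delta_pos": [0,0,-0.0125],"rotation": [0,0,0]},
    {"delta_pos": [0,0,-0.05],"rotation": [0,0,0]},
    {"delta_pos": [0,0,-0.0938],"rotation": [0,0,0]},
    {"delta_pos": [0,0,-0.1375],"rotation": [0,0,0]},
    {"delta_pos": [0,0,-0.175],"rotation": [0,0,0]}
  ]
}}

```text
clock: 21.43
eef_pos: [0.6253, 0.3059, 0.1475]
tcp_rot: [-3.141, -0.002, -2.81]
contact_force: [0.0, 0.9, -1.0]
width: 0.454
gripper_force: 42.6
```

Run:
```python
from plan import *
x,y,a=org(CR["teal"],8); plan((460,0,160,190),(x,y,100,a),(x,y,36,a))
```

```text
t 21.43 at [625.3 305.9 147.5] [-1.80e+02 -1.00e-01 -1.61e+02] F [ 0.   0.9 -1. ] q6 0.03 w 0.45 42.6
  d [ 127.9 -117.8   -6. ] rot [-0.    -0.001  0.078]
  d [ 118.3 -127.4   -6.1] rot [-0.    -0.001  0.078]
  -> 460 0 160 190
  d [ -50.4 -165.9   30. ] rot [ 0.    -0.     0.028]
  d [ -55.  -164.4   30. ] rot [ 0.    -0.     0.028]
  -> 616.9437240648523 -309.152768253548 100 186.8
  d [ 0. -0. 64.] rot [0. 0. 0.]
  -> 616.9437240648523 -309.152768253548 36 186.8
```

In the tool's units: 128 mm / 800 = 0.16, -118 mm / 800 = -0.1475, 0.078 rad / 6.2832 = 0.0124.

{"name": "carry_out", "arguments": {
  "rows": [
    {"delta_pos": [0.0213,-0.02,-0.0013],"rotation": [0,0,0.0016]},
    {"delta_pos": [0.055,-0.0513,-0.0025],"rotation": [0,0,0.0048]},
    {"delta_pos": [0.09,-0.0825,-0.005],"rotation": [0,0,0.0072]},
    {"delta_pos": [0.125,-0.115,-0.0063],"rotation": [0,0,0.0095]},
    {"delta_pos": [0.16,-0.1475,-0.0075],"rotation": [0,0,0.0124]}
  ]
}}

```text
clock: 21.85
eef_pos: [0.5414, 0.1516, 0.1514]
tcp_rot: [-3.142, -0.002, -2.888]
contact_force: [0.3, -1.1, -1.4]
width: 0.455
gripper_force: 42.6
```

In the tool's units: -127 mm / 800 = -0.1588, 118 mm / 800 = 0.1475, 0.078 rad / 6.2832 = 0.0124.

{"name": "carry_out", "arguments": {
  "rows": [
    {"delta_pos": [0.0325,-0.035,-0.0013],"rotation": [0,0,0.0024]},
    {"delta_pos": [0.065,-0.07,-0.0025],"rotation": [0,0,0.0048]},
    {"delta_pos": [0.0975,-0.105,-0.005],"rotation": [0,0,0.0072]},
    {"delta_pos": [0.125,-0.135,-0.0063],"rotation": [0,0,0.0095]},
    {"delta_pos": [0.1475,-0.1588,-0.0075],"rotation": [0,0,0.0124]}
  ]
}}

```text
clock: 22.27
eef_pos: [0.4585, -0.0013, 0.1576]
tcp_rot: [-3.142, -0.003, -2.968]
contact_force: [0.2, -0.0, -1.8]
width: 0.454
gripper_force: 42.6
```

In the tool's units: -166 mm / 800 = -0.2075, -130 mm / 800 = -0.1625, 0.028 rad / 6.2832 = 0.0045.

{"name": "carry_out", "arguments": {
  "rows": [
    {"delta_pos": [-0.01,-0.0338,0.0063],"rotation": [0,0,0.0008]},
    {"delta_pos": [-0.0225,-0.075,0.0138],"rotation": [0,0,0.0016]},
    {"delta_pos": [-0.0363,-0.1188,0.0213],"rotation": [0,0,0.0025]},
    {"delta_pos": [-0.05,-0.1625,0.0288],"rotation": [0,0,0.0035]},
    {"delta_pos": [-0.0625,-0.2075,0.0375],"rotation": [0,0,0.0045]}
  ]
}}

```text
clock: 22.68
eef_pos: [0.5389, -0.1555, 0.1276]
tcp_rot: [3.141, -0.001, -2.995]
contact_force: [1.1, 0.4, -1.1]
width: 0.459
gripper_force: 42.6
```

In the tool's units: -164 mm / 800 = -0.205, -140 mm / 800 = -0.175, 0.028 rad / 6.2832 = 0.0045.

{"name": "carry_out", "arguments": {
  "rows": [
    {"delta_pos": [-0.015,-0.0463,0.0088],"rotation": [0,0,0.001]},
    {"delta_pos": [-0.03,-0.0913,0.0163],"rotation": [0,0,0.0019]},
    {"delta_pos": [-0.045,-0.135,0.025],"rotation": [0,0,0.0029]},
    {"delta_pos": [-0.0588,-0.175,0.0313],"rotation": [0,0,0.0038]},
    {"delta_pos": [-0.0688,-0.205,0.0375],"rotation": [0,0,0.0045]}
  ]
}}

```text
clock: 23.1
eef_pos: [0.6172, -0.3109, 0.0961]
tcp_rot: [3.141, -0.002, -3.024]
contact_force: [-0.0, -0.0, -1.9]
width: 0.454
gripper_force: 42.6
```

{"name": "carry_out", "arguments": {
  "rows": [
    {"delta_pos": [0,0,0.0313],"rotation": [0,0,0]},
    {"delta_pos": [0,0,0.06],"rotation": [0,0,0]},
    {"delta_pos": [0,0,0.0725],"rotation": [0,0,0]},
    {"delta_pos": [0,0,0.0725],"rotation": [0,0,0]},
    {"delta_pos": [0,0,0.0725],"rotation": [0,0,0]}
  ]
}}

```text
clock: 23.52
eef_pos: [0.6163, -0.3074, 0.039]
tcp_rot: [3.139, -0.003, -3.022]
contact_force: [0.7, -0.0, -0.3]
width: 0.457
gripper_force: 42.6
```

{"name": "carry_out", "arguments": {
  "rows": [
    {"delta_pos": [0,0,0],"rotation": [0,0,0]},
    {"delta_pos": [0,0,0],"rotation": [0,0,0]}
  ]
}}

```text
clock: 23.68
eef_pos: [0.6188, -0.3088, 0.0429]
tcp_rot: [-3.139, 0.003, -3.022]
contact_force: [-0.3, -0.3, -2.2]
width: 0.453
gripper_force: 42.6
```

Run:
```python
from plan import *
x,y,a=org(CR["teal"],8); plan((x,y,12,a))
```

```text
t 23.68 at [ 618.8 -308.8   42.9] [-179.9    0.2 -173.1] F [-0.3 -0.3 -2.2] q6 -0.68 w 0.45 42.6
  d [ 2.  -0.1 30.9] rot [-0.002  0.003  0.001]
  -> 616.9437240648523 -309.152768253548 12 186.8
```

In the tool's units: 29 mm / 800 = 0.0363, 27 mm / 800 = 0.0338.

{"name": "carry_out", "arguments": {
  "rows": [
    {"delta_pos": [0.0013,0,0.015],"rotation": [0,0,0]},
    {"delta_pos": [0.0013,0,0.0275],"rotation": [0,0,0]},
    {"delta_pos": [0.0013,0,0.0338],"rotation": [0,0,0]},
    {"delta_pos": [0.0013,0,0.0363],"rotation": [0,0,0]},
    {"delta_pos": [0.0013,0,0.0363],"rotation": [0,0,0]}
  ]
}}

```text
clock: 24.1
eef_pos: [0.6159, -0.3081, 0.0116]
tcp_rot: [3.141, -0.001, -3.022]
contact_force: [-2.5, 1.4, 2.8]
width: 0.459
gripper_force: 43.6
```

{"name": "carry_out", "arguments": {
  "rows": [
    {"delta_pos": [0,0,0],"rotation": [0,0,0]},
    {"delta_pos": [0,0,0],"rotation": [0,0,0]}
  ]
}}

```text
clock: 24.27
eef_pos: [0.6163, -0.3084, 0.0116]
tcp_rot: [3.141, -0.0, -3.022]
contact_force: [-1.6, 0.8, 2.9]
width: 0.457
gripper_force: 43.7
```

Run:
```python
from plan import *
x,y,a=org(CR["teal"],8); plan((x,y,12,a))
```

```text
t 24.27 at [ 616.3 -308.4   11.6] [ 180.    -0.  -173.2] F [-1.6  0.8  2.9] q6 -0.68 w 0.46 43.7
  d [-0.6 -0.9 -0.4] rot [ 0.    -0.     0.001]
  -> 616.9437240648523 -309.152768253548 12 186.8
```

{"name": "carry_out", "arguments": {
  "rows": [
    {"delta_pos": [0,0,0],"rotation": [0,0,0]},
    {"delta_pos": [0,0,0],"rotation": [0,0,0]},
    {"delta_pos": [0,0,0],"rotation": [0,0,0]},
    {"delta_pos": [0,0,0],"rotation": [0,0,0]}
  ],
  "gripper": 0.75
}}

```text
clock: 24.6
eef_pos: [0.6166, -0.3086, 0.011]
tcp_rot: [-3.142, 0.0, -3.022]
contact_force: [-0.1, -0.4, 0.1]
width: 0.746
gripper_force: 0.0
```

In the tool's units: -150 mm / 800 = -0.1875, -115 mm / 800 = -0.1438.

{"name": "carry_out", "arguments": {
  "rows": [
    {"delta_pos": [0,0,-0.0188],"rotation": [0,0,0]},
    {"delta_pos": [0,0,-0.0563],"rotation": [0,0,0]},
    {"delta_pos": [0,0,-0.1],"rotation": [0,0,0]},
    {"delta_pos": [0,0,-0.1438],"rotation": [0,0,0]},
    {"delta_pos": [0,0,-0.1875],"rotation": [0,0,0]}
  ]
}}

```text
clock: 25.02
eef_pos: [0.6163, -0.3083, 0.1624]
tcp_rot: [3.141, -0.0, -3.022]
contact_force: [1.1, 0.1, -0.3]
width: 0.744
gripper_force: 0.0
```

In the tool's units: 185 mm / 800 = 0.2313, 150 mm / 800 = 0.1875.

{"name": "carry_out", "arguments": {
  "rows": [
    {"delta_pos": [0.0375,0,0],"rotation": [0,0,0]},
    {"delta_pos": [0.0875,0,-0.0063],"rotation": [0,0,0]},
    {"delta_pos": [0.1375,0,-0.0125],"rotation": [0,0,0]},
    {"delta_pos": [0.1875,0,-0.0188],"rotation": [0,0,0]},
    {"delta_pos": [0.2313,0,-0.025],"rotation": [0,0,0]}
  ]
}}

```text
clock: 25.43
eef_pos: [0.4308, -0.3305, 0.1814]
tcp_rot: [-3.141, -0.0, -3.022]
contact_force: [-0.1, 0.1, 0.6]
width: 0.747
gripper_force: 0.0
```

In the tool's units: 110 mm / 800 = 0.1375, 100 mm / 800 = 0.125.

{"name": "carry_out", "arguments": {
  "rows": [
    {"delta_pos": [0.05,0,0],"rotation": [0,0,0]},
    {"delta_pos": [0.0938,0,0],"rotation": [0,0,0]},
    {"delta_pos": [0.125,0,0],"rotation": [0,0,0]},
    {"delta_pos": [0.1375,0,0],"rotation": [0,0,0]},
    {"delta_pos": [0.1375,0,0],"rotation": [0,0,0]}
  ]
}}

```text
clock: 25.85
eef_pos: [0.3222, -0.3441, 0.1817]
tcp_rot: [-3.141, 0.0, -3.025]
contact_force: [0.4, -0.3, -0.1]
width: 0.754
gripper_force: 0.0
```

Run:
```python
from plan import *
from m import *
np.set_printoptions(precision=1,suppress=True)
print(r.observe()["clock"])
c=r.camera("top"); H=height(c); cv2.imwrite("pics/end.png",c["color"][:,:,::-1])
for k in HS:
    o=org(CR[k],8); K,R,t=c["camera_matrix"],c["R"],c["t"]; p=K@(R@np.array([o[0]/1e3,o[1]/1e3,.03])+t); 
    m=comp(H>.021,p[:2]/p[2]); q=rect(c,m,.030); e=org(q,14)
    d=(e-o); a=np.radians(CR[k][2]); print(k,q,"medh",np.median(H[m])*1e3,"along",d[0]*np.cos(a)+d[1]*np.sin(a),"across",-d[0]*np.sin(a)+d[1]*np.cos(a),"dyaw",d[2])
```

```text
25.85
teal [ 603.2 -306.2  119.9   41.8    7. ] medh 29.698581560368797 along -18.822588566243237 across 17.450967619600167 dyaw 113.06585998535155
yellow [419.2 312.  119.2  41.9  -5.9] medh 29.67345891982674 along -23.387234895694654 across 8.634804538125278 dyaw 125.05685272216797
red [ 417.  -302.3  119.8   42.5    7.9] medh 29.680098141724116 along -21.483059161486356 across 16.850652460773127 dyaw 112.11696319580079
blue [418.1   7.6 119.3  39.7   4.4] medh 29.713475976866555 along -23.544220696304013 across 13.038935000462399 dyaw 115.75125885009766
```

View pics/end.png

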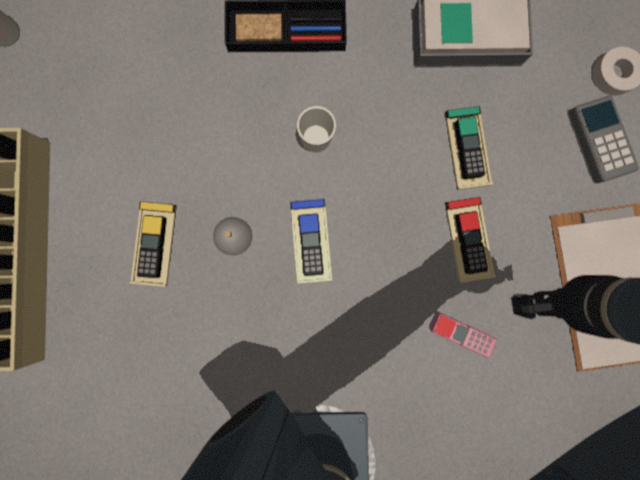

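The final view shows all four handsets in their matching cradles: stickers at teal (467,127), yellow (152,226), blue (308,224) and red (469,222), each by its own tag. Tops are at 29.7 mm against the expected 30, so they lie flat. The "along/across" figures came from a slip in my check, which used the rectangle's length as its angle. The rectangles themselves put the handsets within 5 mm and 1° of the cradle origins. The cup (316,128) and bell (232,236) have not moved.

```bash
python3 -c "
from cell import r
print(r.sign_off())"
```

```text
the job is handed in; nothing more can be done
None
```

All four handsets are back in their colour-matched cradles, flat, keypad up and sticker at the tagged end, with the cup and bell unmoved; I handed the job in at about 26 s, and no verdict came back.

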